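# Clamp the specimen under the screw clamp

### The arm

A 6-joint arm with a two-finger parallel gripper is mounted at the origin on the work surface. World frame = base frame: x ahead of the robot, y to its left, z up, the work surface at z = 0. Lengths are in m, angles in rad, forces in N, time in s.
With the tool pointing down it reaches from about 0.35 to 0.85 m from the base axis. Payload 8.1 kg.
Tool frame: the origin (TCP) lies at the very end of the fingers, on their centre line; the grasp point (between the pads) lies 19 mm behind it; z points along the fingers, y is the direction in which the jaws open and shut (so a half turn about z gives the same grasp; the last joint's range is limited). The gripper opens to 85 mm and grips with 20 to 120 N. Pads are 22 mm wide; open, the fingers measure 114 mm over their backs; the gripper's body (76 mm by 85 mm) begins 54 mm behind the grasp point. The pads swing forward as they close: fully open they stand 13 mm farther back than shut.
Start: joints at [1.162, 0.13, 1.488, -0, 1.523, -0.085], TCP at [0.191, 0.569, 0.231] pointing down, gripper open.
Joint ranges: [-2.96, 2.96], [-0.89, 2.26], [0.02, 2.5], [-1.34, 4.48], [0, 2.73], [-2.66, 2.66]. Speed limits (rad/s): [2.39, 2.39, 2.79, 3.14, 3.14, 3.14].

### API

Orientations are given as [roll, pitch, yaw] about the fixed x, y, z axes, in that order (R = Rz(yaw) Ry(pitch) Rx(roll)).
In Python, from bench import get_obs, capture, camera_params, sign_off gives the robot as it stands.
- The arm moves only by the tool jog_arm, never from a script. Its argument "motion" is one flat list of numbers, 7 for each row, row after row: the shift along the tool's x, y, z in m, then the turn, a rotation vector about the tool's x, y, z in rad, then the opening, from -1 (shut) to 1 (fully open). In form: [dx, dy, dz, wx, wy, wz, fingers, dx, dy, dz, wx, wy, wz, fingers, ...]. A call has 1 to 10 rows; each row shifts and turns the commanded pose from where the row before left it, along the tool's axes as they then stand; what a row does not reach is not made up. A row lasts 1/12 s, in which the tool goes at most 41.7 mm and 7.16 degrees, less where a joint would pass 70% of its speed; a pose out of reach is approached as far as the arm can. A call with a gripper value outside its range is refused whole. The fingers move at their own pace and stop on an object; "squeeze" is the grip in N (left out, the last holds). Time passes only in rows, so rows that do not move let the fingers close. It gives the time, the measured TCP pose, the force and the opening at its end, in the units of the state.
- get_obs(): the state, without advancing time (a new reading comes with each control period).
- capture(name): name is "scene" or "top" or "wrist"; returns the picture (420x560x3 uint8, blue, green, red); there is no depth.
- camera_params(name): a dict with "fx", "fy", "cx", "cy" (pixels), "camera_from_world" (4x4, takes a point from world to camera coordinates). Camera axes: x right, y up, looking along -z (the intrinsics and any distortion apply to the point x, -y, -z); pixel columns grow to the right and rows downward; lengths in m; the calibration is good to about 2 mm. A picture is of the moment at which its call begins: read the wrist's pose just before it. camera_params takes no time and is no camera call; for the wrist camera it gives the pose at the moment of the call.
- sign_off(): hands the job in, once; it reports no verdict.
The state is a dict: "time": time; "q": joint angles; "dq": joint speeds; "joint_efforts": joint torques, N m; "tcp_pos": TCP position; "orientation": TCP orientation; "force": force on the tool from outside, world axes, zero at the start; "ft_torque": the same for the moment, N m; "finger_gap": finger opening in m.
Only numpy, scipy, OpenCV 4.12 (cv2) and the standard library are available. Lean on these libraries where they do the work, as an engineer would, in place of code of your own. Each camera call takes 0.05 s, during which the arm holds its last target. There are 200 camera calls.

### The job

Slide the carriage with the cast specimen fully home under the bridge of the screw clamp, then turn the black knob clockwise, letting your grip sink with it, until its foot bears firmly but gently on the specimen (about 12 N). Let go, leave it clamped, and do not crush the specimen or knock over or push away the other things on the bench.

Things in the scene. Friction and masses are not known exactly. Their poses are not given: they have to be found in the camera images.
- clamp: White screw-clamp stand, fixed to the bench: base plate 250 x 150 x 10 mm, a bridge (bar 30 mm deep, 140 mm wide, top at 85 mm height) on two posts. Origin: on the vertical screw axis at bench level. Its own +x is the way the carriage slides in (roughly away from the robot); the base plate reaches from x = -165 to +85 mm. Two guide rails at y = +-37 mm, tops 24 mm high.
- carriage (a joint): Aluminium carriage sliding on the stand's guide rails along the stand's +x, in m: 0 = drawn fully out, 0.055 = fully home against its end stop, the specimen then standing exactly below the screw. It moves with about 1.5 N of friction.
- carriage_handle (a point): Centre of the top of the carriage's upright black handle, a post at the robot's end of the carriage: head 22 mm in diameter and 22 mm tall (heights 48 to 70 mm above the bench), thinner neck of 14 mm diameter below it. When home it stands 95 mm in front of (-x of) the screw axis.
- mount: The specimen, a grey resin disc 30 mm in diameter and 20 mm tall, with a steel section in its top, standing loose between four low stops on the carriage. Origin: centre of its underside, at 21 mm height. It cracks when pressed by more than 30 N.
- knob (a joint): Turning of the knob in rad, 0 = fully up, grows clockwise seen from above, 5.0 at most. Knob, stem and foot sink 4.77 mm per rad (30 mm a turn) and rise when turned back. Turning it free takes about 0.12 N m against friction, which also holds it where it is left; each newton of foot pressure adds about 0.0048 N m. Pressing or pulling on the knob along its axis takes or adds as much.
- knob_top (a point): Centre of the knob's top face, on the screw axis. The knob is a fluted black cylinder 36 mm in diameter and 22 mm tall on top of the stem, above the bridge; its top is at 147 mm height when fully up, and its underside stays at least 14 mm clear of the bridge.
- stem: Steel stem, 12 mm in diameter, slides up and down without turning. Origin on the screw axis, at 70 mm height when fully up (77 mm below the knob's top). It carries the foot, a black rubber disc 16 mm in diameter, on a screwed-in neck: its face lies 10 to 19 mm below this origin, differently each time and not measured. Foot and specimen together give about 0.10 mm per newton.
- spare1: Bystander: another resin disc, 30 mm in diameter, 20 mm tall, on the bench. Origin: centre of the underside.
- spare2: Bystander: smaller resin disc, 25 mm in diameter, 16 mm tall. Origin: centre of the underside.
- dish: Bystander: open glass dish with half a red apple, 90 mm in diameter, 28 mm tall. Origin: centre of the underside.
- tweezers: Bystander: steel tweezers 120 mm long, flat on the bench. Origin: their middle.
- loupe: Bystander: black eye loupe, 38 mm in diameter, 30 mm tall. Origin: centre of the underside.
- jar: Bystander: amber jar, 52 mm in diameter, 70 mm tall. Origin: centre of the underside.
- brush: Bystander: brush lying on the bench. Origin: its middle.

How it is judged:
On the way, in this order (a step that is already met when the one before it is completed fails the run):
1. the carriage is fully home, within 2 mm of its stop (value of joint carriage above 0.053 m and contact force between stem and mount below 1 N), for 0.1 s.
2. the foot bears on the specimen with 5 to 20 N, the carriage still home (value of joint carriage above 0.053 m and contact force between stem and mount between 5 and 20 N), for 0.2 s.
At the end, for the whole second after the job is handed in: The carriage is within 2 mm of its stop, the specimen stands upright within 5 mm of the screw axis, and the foot presses on it with 5 to 20 N (released, at rest) (all of step 2 and horizontal distance between mount and stem below 0.005 m and angle between mount's own z axis and vertical below 0.1 rad and linear speed of mount below 0.01 m/s); the robot touches nothing.
It fails at once if the specimen is crushed: the foot presses on it with more than 30 N (contact force between stem and mount above 30 N).
It fails at once if a bystander is pushed more than 25 mm away (distance of any of spare1, spare2, dish, tweezers, loupe, jar, brush from where it was at the start of the episode above 0.025 m).
It fails at once if a standing bystander is tipped over (angle between any of spare1, spare2, loupe, jar's own z axis and vertical above 0.5 rad).
It also fails if it takes over 72 s, if anything falls off the work surface, if the arm or the gripper's body presses on something with over 40 N, if the wrist force passes 120 N, or if a joint passes its speed limit or range.

## Working session

There is one attempt and no reset: what is moved stays moved. The work goes in short steps, Python scripts to look and compute and a tool call to move; the robot and the scene stay as the last step left them, time stands still between calls to the robot, and variables do not carry over. Pictures are saved under pics/ and viewed, about 8 in all and at most 12, crops included, and the job is handed in when it is done.

Besides the shell and the picture viewer there is one more tool, called after "Request:" by a JSON object that holds its "fn" and its "kwargs", one argument or row to a line. jog_arm: Moves the arm, as the interface text tells. Its arguments: {"type":"object","properties":{"motion":{"type":"array"},"squeeze":{"type":"number"}},"required":["motion"]}

```bash
mkdir -p pics
python3 - <<'E'
from bench import *
import cv2,json
for n in("top","scene"):
    cv2.imwrite(f"pics/{n}0.png",capture(n))
    p=camera_params(n);print(n,p)
print(get_obs())
E
```

```text
top {'fx': 411.24874124485433, 'fy': 411.24874124485433, 'cx': 278.34103847328896, 'cy': 210.86121422134536, 'camera_from_world': array([[-0.00619318, -0.99973566, -0.0221418 , -0.03682755],
       [ 0.99338719, -0.00868938,  0.11448315, -0.63536904],
       [-0.11464529, -0.02128637,  0.99317841, -0.98199834],
       [ 0.        ,  0.        ,  0.        ,  1.        ]])}
scene {'fx': 480.1795924526646, 'fy': 480.1795924526646, 'cx': 277.1743876332814, 'cy': 211.7305018131597, 'camera_from_world': array([[-0.7904599 ,  0.61251196,  0.00149962,  0.53397809],
       [-0.52006715, -0.67244724,  0.52663542,  0.2275259 ],
       [ 0.32357891,  0.41550428,  0.85008993, -1.28880677],
       [ 0.        ,  0.        ,  0.        ,  1.        ]])}
{'time': 0.1, 'q': array([ 1.16157692e+00,  1.31106483e-01,  1.48917426e+00,  2.67389300e-05,
        1.52297686e+00, -8.53806637e-02]), 'dq': array([-0.00117942, -0.00129929, -0.00244911,  0.00060306, -0.0015861 ,
       -0.0003006 ]), 'joint_efforts': array([ 3.47461952e-03, -5.70952642e+01, -5.01941836e+01,  2.89146840e-05,
        8.08714831e-03,  4.91797528e-05]), 'tcp_pos': array([0.19068863, 0.56837732, 0.23033474]), 'orientation': array([-3.13993605e+00, -1.68590482e-04,  2.81775247e+00]), 'force': array([ 0.22356445, -0.4243301 , -0.26678646]), 'ft_torque': array([-0.00481643,  0.02275278, -0.039447  ]), 'finger_gap': 0.08552148852129651}
```

View pics/top0.png

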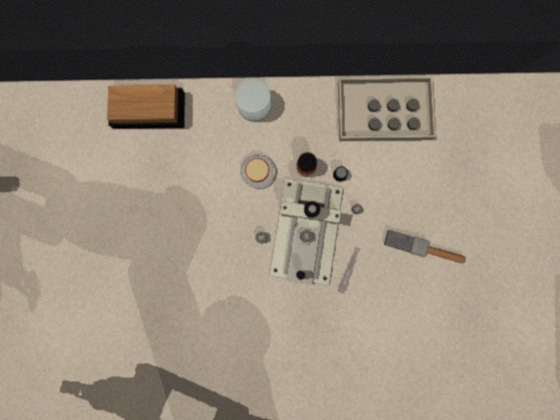

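View pics/scene0.png

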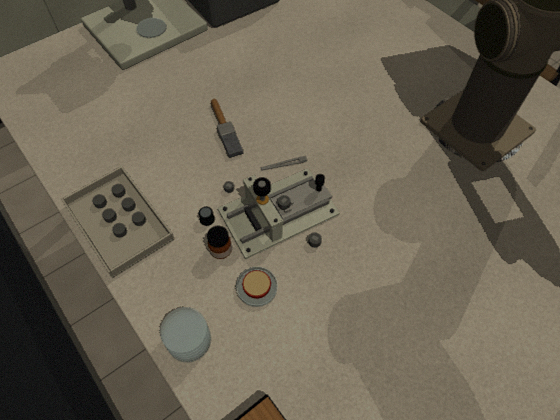

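```bash
cat > h.py <<'E'
from bench import *
import numpy as np,cv2
def ray(n,u,v,z,p=None):
    p=p or camera_params(n);M=p["camera_from_world"];R=M[:3,:3];c=-R.T@M[:3,3]
    d=R.T@np.array([(u-p["cx"])/p["fx"],-(v-p["cy"])/p["fy"],-1]);return c+d*(z-c[2])/d[2]
def proj(n,X,p=None):
    p=p or camera_params(n);M=p["camera_from_world"];x=M[:3,:3]@np.array(X)+M[:3,3]
    return np.array([p["cx"]+p["fx"]*x[0]/-x[2],p["cy"]-p["fy"]*x[1]/-x[2]])
E
python3 - <<'E'
from h import *
np.set_printoptions(precision=4,suppress=True)
for nm,t,s,z in(("knob",(312,209),(262,184),.147),("handle",(301,275),(320,178),.07)):
    print(nm,ray("top",*t,z),ray("scene",*s,z))
c=[ray("top",*t,.01)[:2] for t in((286,179),(343,186),(330,284),(272,276))]
print(c)
for a,b in((3,0),(2,1)): d=c[b]-c[a];print(np.arctan2(d[1],d[0]))
for nm,t,z in(("sp1",(262,238),.02),("sp2",(357,209),.016),("loupe",(341,173),.03),("jar",(307,164),.07),("dish",(258,171),.02),("tw1",(357,250),0),("tw2",(342,290),0)):print(nm,ray("top",*t,z))
a=cv2.imread("pics/top0.png")[150:300,230:400];b=cv2.imread("pics/scene0.png")[140:290,180:350]
cv2.imwrite("pics/z.png",cv2.resize(np.hstack([a,b]),(800,353),interpolation=cv2.INTER_CUBIC))
E
```

```text
knob [ 0.6257 -0.1181  0.147 ] [ 0.6255 -0.117   0.147 ]
handle [ 0.4791 -0.0946  0.07  ] [ 0.4781 -0.0929  0.07  ]
[array([ 0.7201, -0.0611]), array([ 0.7004, -0.2062]), array([ 0.4543, -0.1681]), array([ 0.4746, -0.0242])]
-0.14950277820491167
-0.1535834860104683
sp1 [0.569 0.    0.02 ]
sp2 [ 0.6404 -0.2391  0.016 ]
loupe [ 0.73   -0.1993  0.03  ]
jar [ 0.7447 -0.1124  0.07  ]
dish [0.7396 0.0099 0.02  ]
tw1 [ 0.538  -0.2389  0.    ]
tw2 [ 0.4387 -0.1987  0.    ]
```

View pics/z.png

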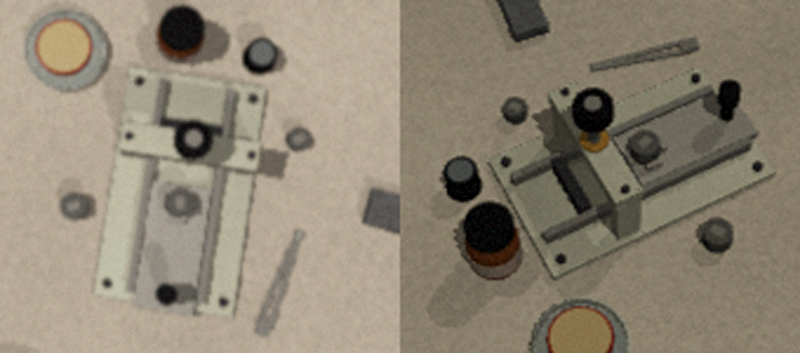

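Two cameras agree: knob at (0.6256, -0.1175), handle at (0.4785, -0.094), stand yaw ≈ -0.153. I'll close the fingers and go behind the handle.

Request:
{"fn": "jog_arm", "kwargs": {
  "motion": [0,0,0,0,0,-0.0856,-1,0,0,0,0,0,-0.0856,-1,-0.0188,-0.0341,0,0,0,0,-1,-0.0188,-0.0341,0,0,0,0,-1,-0.0188,-0.0341,0,0,0,0,-1,-0.0188,-0.0341,0,0,0,0,-1,-0.0188,-0.0341,0,0,0,0,-1,-0.0188,-0.0341,0,0,0,0,-1,-0.0188,-0.0341,0,0,0,0,-1,-0.0188,-0.0341,0,0,0,0,-1],
  "squeeze": 40
}}

```text
time: 0.93
tcp_pos: [0.298, 0.2746, 0.2309]
orientation: [-3.141, -0.0, 2.99]
force: [1.8, 0.1, -0.7]
finger_gap: 0.0001
```

Request:
{"fn": "jog_arm", "kwargs": {
  "motion": [-0.0188,-0.0341,0,0,0,0,-1,-0.0188,-0.0341,0,0,0,0,-1,-0.0188,-0.0341,0,0,0,0,-1,-0.0188,-0.0341,0,0,0,0,-1,-0.0188,-0.0341,0,0,0,0,-1,-0.0188,-0.0341,0,0,0,0,-1,-0.0188,-0.0341,0,0,0,0,-1,-0.0188,-0.0341,0,0,0,0,-1,-0.0188,-0.0341,0,0,0,0,-1,-0.0188,-0.0341,0,0,0,0,-1]
}}

```text
time: 1.77
tcp_pos: [0.4321, -0.0914, 0.2311]
orientation: [3.141, -0.0, 2.989]
force: [1.3, 0.1, 0.4]
finger_gap: 0.0
```

Request:
{"fn": "jog_arm", "kwargs": {
  "motion": [0,0,0,0,0,0,-1,0,0,0,0,0,0,-1,0,0,0,0,0,0,-1]
}}

```text
time: 2.02
tcp_pos: [0.4316, -0.089, 0.2308]
orientation: [3.141, -0.001, 2.988]
force: [-0.6, 0.7, -0.1]
finger_gap: -0.0
```

Run:
```python
from h import *
p=camera_params("wrist");cv2.imwrite("pics/w1.png",capture("wrist"))
for X in((.6256,-.1175,.147),(.4785,-.0937,.07)):print(proj("wrist",X,p))
np.save("w1.npy",p["camera_from_world"])
```

```text
[282.50911263 448.54342207]
[283.43733532 235.79513103]
```

View pics/w1.png

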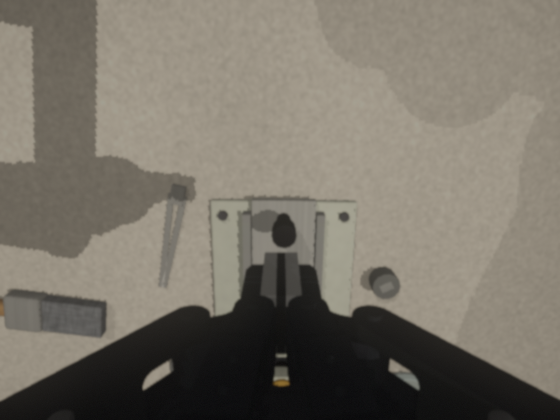

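Request:
{"fn": "jog_arm", "kwargs": {
  "motion": [0,0,0.03,0,0,0,-1,0,0,0.03,0,0,0,-1,0,0,0.03,0,0,0,-1,0,0,0.03,0,0,0,-1,0,0,0.03,0,0,0,-1,0,0,0.03,0,0,0,-1,0,0,0,0,0,0,-1]
}}

```text
time: 2.65
tcp_pos: [0.4273, -0.0862, 0.0456]
orientation: [3.14, -0.009, 2.991]
force: [-1.2, 0.8, -0.8]
finger_gap: 0.0002
```

The wrist view shows the handle at (284,232), within 4 px of the prediction (283,236). Pushing now.

Request:
{"fn": "jog_arm", "kwargs": {
  "motion": [-0.007,0,0,0,0,0,-1,-0.007,0,0,0,0,0,-1,-0.007,0,0,0,0,0,-1,-0.007,0,0,0,0,0,-1,-0.007,0,0,0,0,0,-1,-0.007,0,0,0,0,0,-1,-0.007,0,0,0,0,0,-1,-0.007,0,0,0,0,0,-1,-0.007,0,0,0,0,0,-1,0,0,0,0,0,0,-1]
}}

```text
time: 3.48
tcp_pos: [0.4959, -0.0993, 0.0515]
orientation: [-3.141, 0.001, 2.989]
force: [-0.0, 0.8, -0.1]
finger_gap: -0.0002
```

Request:
{"fn": "jog_arm", "kwargs": {
  "motion": [-0.004,0,0,0,0,0,-1,-0.004,0,0,0,0,0,-1,0,0,0,0,0,0,-1]
}}

```text
time: 3.73
tcp_pos: [0.5027, -0.1002, 0.0513]
orientation: [3.142, 0.0, 2.989]
force: [-0.1, 0.4, -0.4]
finger_gap: -0.0001
```

Request:
{"fn": "jog_arm", "kwargs": {
  "motion": [-0.003,0,0,0,0,0,-1,0,0,0,0,0,0,-1]
}}

```text
time: 3.9
tcp_pos: [0.5054, -0.1006, 0.0513]
orientation: [3.142, 0.0, 2.989]
force: [0.0, -0.7, -0.7]
finger_gap: 0.0
```

Request:
{"fn": "jog_arm", "kwargs": {
  "motion": [-0.003,0,0,0,0,0,-1,0,0,0,0,0,0,-1]
}}

```text
time: 4.07
tcp_pos: [0.5084, -0.101, 0.0513]
orientation: [3.142, 0.0, 2.989]
force: [-0.0, -0.6, -0.4]
finger_gap: 0.0004
```

Request:
{"fn": "jog_arm", "kwargs": {
  "motion": [-0.002,0,0,0,0,0,-1,0,0,0,0,0,0,-1]
}}

```text
time: 4.23
tcp_pos: [0.5104, -0.1013, 0.0513]
orientation: [3.142, 0.0, 2.989]
force: [0.4, 0.3, -0.1]
finger_gap: -0.0
```

Request:
{"fn": "jog_arm", "kwargs": {
  "motion": [-0.002,0,0,0,0,0,-1,0,0,0,0,0,0,-1]
}}

```text
time: 4.4
tcp_pos: [0.5107, -0.1013, 0.0511]
orientation: [3.141, -0.004, 2.989]
force: [-9.1, 0.5, 5.9]
finger_gap: 0.0002
```

At s ≈ -116 mm the push force rose to 9 N, so the carriage is against its stop. Backing off, rising, and pre-rotating the wrist counter-clockwise.

Request:
{"fn": "jog_arm", "kwargs": {
  "motion": [0.01,0,0,0,0,0,-1,0.01,0,0,0,0,0,-1,0,0,-0.03,0,0,0,-1,0,0,-0.03,0,0,0,-1,0,0,-0.03,0,0,0,-1,0,0,-0.03,0,0,0,-1,0,0,-0.03,0,0,0,1,0,0,-0.02,0,0,0,1,0,0,0,0,0,-0.114,1,0,0,0,0,0,-0.114,1]
}}

```text
time: 5.23
tcp_pos: [0.4939, -0.099, 0.224]
orientation: [-3.14, 0.005, -3.061]
force: [0.5, -0.5, -0.3]
finger_gap: 0.0483
```

Request:
{"fn": "jog_arm", "kwargs": {
  "motion": [0,0,0,0,0,-0.114,1,0,0,0,0,0,-0.114,1,0,0,0,0,0,-0.114,1,0,0,0,0,0,-0.114,1,0,0,0,0,0,-0.114,1,0,0,0,0,0,0,1,0,0,0,0,0,0,1]
}}

```text
time: 5.82
tcp_pos: [0.4925, -0.0986, 0.2214]
orientation: [-3.141, 0.0, -2.5]
force: [-0.3, -1.1, 0.7]
finger_gap: 0.0853
```

Run:
```python
from h import *
o=get_obs();print(o["q"],o["tcp_pos"],o["orientation"])
y=o["orientation"][2];d=np.array([.6256,-.1175])-o["tcp_pos"][:2]
print("dx,dy",d@[np.cos(y),np.sin(y)],d@[np.sin(y),-np.cos(y)])
a=capture("top");p=camera_params("wrist");w=capture("wrist")
for X in((.6256,-.1175,.147),):print(proj("wrist",X,p),proj("top",X))
a=cv2.resize(a[150:300,230:400],(476,420),interpolation=cv2.INTER_CUBIC)
cv2.imwrite("pics/w2.png",cv2.resize(np.hstack([a,w]),(800,324)))
```

```text
[-2.99641474e-01 -1.32266465e-01  1.76866908e+00  5.92911949e-05
  1.50468710e+00 -2.51228598e+00] [ 0.49253219 -0.09855427  0.2214282 ] [-3.14122088e+00  3.43850486e-04 -2.49974832e+00]
dx,dy -0.09524406568047056 -0.09483960219907098
[143.25635106 347.38639696] [311.73809867 209.06942127]
```

View pics/w2.png

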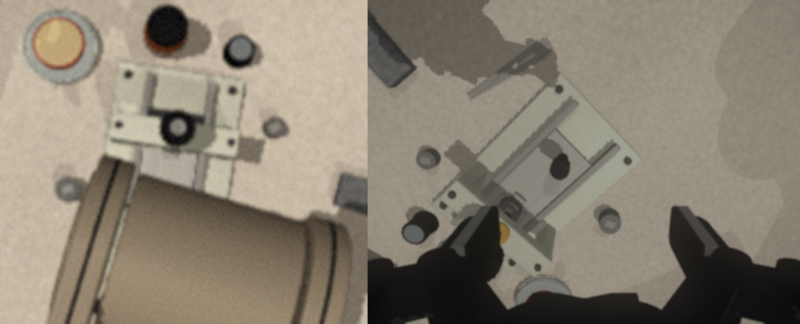

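Carriage is in, specimen visible under the bridge; bystanders untouched. Moving above the knob.

Request:
{"fn": "jog_arm", "kwargs": {
  "motion": [-0.0238,-0.0237,0,0,0,0,1,-0.0238,-0.0237,0,0,0,0,1,-0.0238,-0.0237,0,0,0,0,1,-0.0238,-0.0237,0,0,0,0,1,0,0,0,0,0,0,1,0,0,0,0,0,0,1,0,0,0,0,0,0,1]
}}

```text
time: 6.5
tcp_pos: [0.6251, -0.1169, 0.2207]
orientation: [3.141, -0.001, -2.498]
force: [-0.7, 0.4, 0.1]
finger_gap: 0.0852
```

Run:
```python
from h import *
o=get_obs();print(o["q"],o["tcp_pos"],o["orientation"])
p=camera_params("wrist");w=capture("wrist")
for X in((.6256,-.1175,.147),(.5315,-.1031,.07)):
  print(proj("wrist",X,p))
cv2.imwrite("pics/w3.png",w)
```

```text
[-2.65459571e-01  2.32669678e-01  1.39278661e+00 -2.58023449e-05
  1.51738834e+00 -2.48017127e+00] [ 0.62508431 -0.11689665  0.22071286] [ 3.14062052e+00 -7.89344343e-04 -2.49767550e+00]
[279.96597078 216.17352755]
[369.67056992 100.93572702]
```

View pics/w3.png

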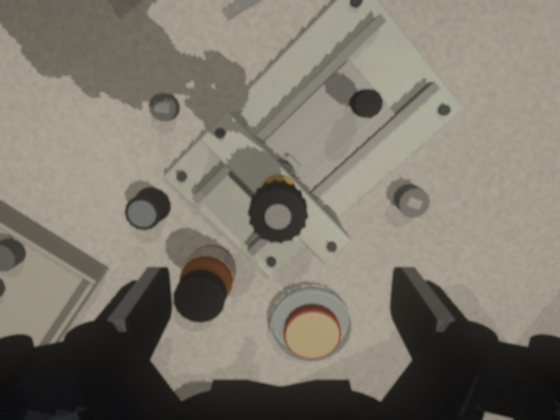

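Knob top centre at (278,215) vs predicted (280,216), handle at (367,100) vs home prediction (370,101): well aligned. Descend and grip.

Request:
{"fn": "jog_arm", "kwargs": {
  "motion": [0,0,0.0267,0,0,0,1,0,0,0.0267,0,0,0,1,0,0,0.0267,0,0,0,1,0,0,0.0267,0,0,0,1,0,0,0,0,0,0,1,0,0,0,0,0,0,1]
}}

```text
time: 7.05
tcp_pos: [0.6237, -0.1166, 0.1141]
orientation: [3.14, -0.002, -2.497]
force: [-0.0, 0.3, 1.7]
finger_gap: 0.0851
```

Request:
{"fn": "jog_arm", "kwargs": {
  "motion": [0,0,0,0,0,0,-0.3,0,0,0,0,0,0,-0.7,0,0,0,0,0,0,-1,0,0,0,0,0,0,-1,0,0,0,0,0,0,-1,0,0,0,0,0,0,-1],
  "squeeze": 40
}}

```text
time: 7.55
tcp_pos: [0.6269, -0.1178, 0.1167]
orientation: [-3.138, 0.002, -2.496]
force: [0.4, -2.2, 7.1]
finger_gap: 0.0346
```

```bash
cat > s.py <<'E'
from h import *
np.set_printoptions(precision=3,suppress=True)
o=get_obs();print(o["time"],"q6 %.3f yaw %.3f"%(o["q"][5],o["orientation"][2]),o["tcp_pos"],o["force"],o["ft_torque"],o["finger_gap"])
E
python3 s.py
```

```text
7.55 q6 -2.482 yaw -2.496 [ 0.627 -0.118  0.117] [ 0.443 -2.202  7.058] [-0.342 -0.158  0.005] 0.034624650057091665
```

Request:
{"fn": "jog_arm", "kwargs": {
  "motion": [0,0,0,0,0,0,-1,0,0,0,0,0,0,-1]
}}

```text
time: 7.72
tcp_pos: [0.6269, -0.1178, 0.1167]
orientation: [-3.138, 0.002, -2.496]
force: [-0.1, -2.1, 6.7]
finger_gap: 0.0347
```

```bash
python3 s.py
```

```text
7.7167 q6 -2.482 yaw -2.496 [ 0.627 -0.118  0.117] [-0.149 -2.108  6.74 ] [-0.426 -0.069  0.033] 0.034730161505663534
```

Request:
{"fn": "jog_arm", "kwargs": {
  "motion": [0,0,0.00048,0,0,0.1,-1,0,0,0.00048,0,0,0.1,-1,0,0,0.00048,0,0,0.1,-1,0,0,0.00048,0,0,0.1,-1,0,0,0.00048,0,0,0.1,-1]
}}

```text
time: 8.13
tcp_pos: [0.627, -0.1181, 0.1143]
orientation: [-3.139, 0.004, -3.001]
force: [1.6, -2.5, 6.2]
finger_gap: 0.035
```

```bash
python3 s.py
```

```text
8.1333 q6 -1.977 yaw -3.001 [ 0.627 -0.118  0.114] [ 1.572 -2.47   6.178] [-0.638 -0.161  0.028] 0.035013092886807755
```

Request:
{"fn": "jog_arm", "kwargs": {
  "motion": [0,0,0.0001,0,0,0.1,-1,0,0,0.0001,0,0,0.1,-1,0,0,0.0001,0,0,0.1,-1,0,0,0.0001,0,0,0.1,-1,0,0,0.0001,0,0,0.1,-1]
}}

```text
time: 8.55
tcp_pos: [0.6267, -0.1184, 0.1122]
orientation: [-3.141, 0.004, 2.782]
force: [7.1, -6.8, -6.5]
finger_gap: 0.0347
```

```bash
echo 'print(o["joint_efforts"])' >>s.py; python3 s.py
```

```text
8.55 q6 -1.477 yaw 2.782 [ 0.627 -0.118  0.112] [ 7.145 -6.758 -6.532] [-1.102 -1.089  0.161] 0.034664443283639074
[  2.977 -65.968 -46.148   1.53    3.072  -2.36 ]
```

Request:
{"fn": "jog_arm", "kwargs": {
  "motion": [0,0,0.00048,0,0,0.1,-1,0,0,0.00048,0,0,0.1,-1,0,0,0.00048,0,0,0.1,-1,0,0,0.00048,0,0,0.1,-1]
}}

```text
time: 8.88
tcp_pos: [0.6266, -0.1187, 0.1102]
orientation: [3.141, 0.004, 2.382]
force: [5.1, -7.5, -3.2]
finger_gap: 0.0351
```

```bash
python3 s.py
```

```text
8.8833 q6 -1.077 yaw 2.382 [ 0.627 -0.119  0.11 ] [ 5.139 -7.478 -3.168] [-1.188 -0.896  0.111] 0.03509308195959766
[  3.531 -64.624 -45.504   1.848   2.549  -2.375]
```

Request:
{"fn": "jog_arm", "kwargs": {
  "motion": [-0.0015,-0.0003,0.0009,0,0,0.1,-1,0,0,0.00048,0,0,0.1,-1,0,0,0.00048,0,0,0.1,-1,0,0,0.00048,0,0,0.1,-1,0,0,0.00048,0,0,0.1,-1]
}}

```text
time: 9.3
tcp_pos: [0.6265, -0.119, 0.1077]
orientation: [3.141, 0.001, 1.882]
force: [-1.5, -2.2, 3.2]
finger_gap: 0.0347
```

```bash
cat > m.py <<'E'
from h import *
import sys
np.set_printoptions(precision=3,suppress=True)
L=[]
for i in range(int(sys.argv[1])):
    capture("top");o=get_obs();L.append([*o["force"],*o["ft_torque"],o["joint_efforts"][5]])
L=np.array(L)
print("t %.2f q6 %.3f z %.4f"%(o["time"],o["q"][5],o["tcp_pos"][2]),o["tcp_pos"][:2],"F",L.mean(0)[:3],"T",L.mean(0)[3:],"sd",L.std(0)[3:])
E
python3 m.py 6
```

```text
t 9.60 q6 -0.587 z 0.1077 [ 0.627 -0.119] F [-2.381 -3.59   5.165] T [-0.582  0.415 -0.156  0.143] sd [0.049 0.062 0.015 1.229]
```

Request:
{"fn": "jog_arm", "kwargs": {
  "motion": [0,0,0.00048,0,0,0.1,-1]
}}

```text
time: 9.68
tcp_pos: [0.6265, -0.1189, 0.1072]
orientation: [3.141, 0.001, 1.792]
force: [-1.6, -3.6, 5.7]
finger_gap: 0.0346
```

```bash
python3 m.py 4
```

```text
t 9.88 q6 -0.487 z 0.1072 [ 0.626 -0.119] F [-3.134 -3.933  5.489] T [-0.661  0.528 -0.143 -0.144] sd [0.014 0.042 0.038 1.518]
```

Static torque shows friction hysteresis, so I'll read torque while moving, one row at a time.

Request:
{"fn": "jog_arm", "kwargs": {
  "motion": [0,0,-0.0005,0,0,0.05,-1]
}}

```text
time: 9.97
tcp_pos: [0.6264, -0.1189, 0.1071]
orientation: [3.142, 0.001, 1.741]
force: [1.4, -5.8, -3.1]
finger_gap: 0.0346
```

```bash
cat > s.py <<'E'
from h import *
np.set_printoptions(precision=3,suppress=True)
o=get_obs();print("t %.2f a %.3f z %.4f F"%(o["time"],o["q"][5]+2.482,o["tcp_pos"][2]),o["force"],"Tz %.3f  %.3f"%(o["ft_torque"][2],o["ft_torque"][2]-.0048*-o["force"][2]),"xyT",o["ft_torque"][:2])
E
python3 s.py
```

```text
t 9.97 a 2.044 z 0.1071 F [ 1.392 -5.789 -3.076] Tz 0.144  0.130 xyT [-0.789 -0.11 ]
```

Request:
{"fn": "jog_arm", "kwargs": {
  "motion": [0,0,0.00024,0,0,0.05,-1]
}}

```text
time: 10.05
tcp_pos: [0.6264, -0.1189, 0.1068]
orientation: [3.141, 0.001, 1.688]
force: [-0.8, -4.2, 2.2]
finger_gap: 0.0349
```

```bash
python3 s.py
```

```text
t 10.05 a 2.097 z 0.1068 F [-0.841 -4.226  2.199] Tz 0.126  0.136 xyT [-0.688  0.212]
```

Request:
{"fn": "jog_arm", "kwargs": {
  "motion": [0,0,0.00024,0,0,0.05,-1]
}}

```text
time: 10.13
tcp_pos: [0.6263, -0.1189, 0.1065]
orientation: [3.142, 0.001, 1.638]
force: [-0.5, -5.4, 2.8]
finger_gap: 0.0348
```

```bash
python3 s.py
```

```text
t 10.13 a 2.147 z 0.1065 F [-0.54  -5.401  2.843] Tz 0.096  0.110 xyT [-0.742  0.219]
```

Request:
{"fn": "jog_arm", "kwargs": {
  "motion": [0,0,0.00024,0,0,0.05,-1]
}}

```text
time: 10.22
tcp_pos: [0.6263, -0.1189, 0.1063]
orientation: [3.142, 0.001, 1.588]
force: [-1.5, -3.9, 2.9]
finger_gap: 0.0349
```

```bash
python3 s.py
```

```text
t 10.22 a 2.197 z 0.1063 F [-1.53  -3.92   2.874] Tz 0.140  0.154 xyT [-0.713  0.269]
```

Request:
{"fn": "jog_arm", "kwargs": {
  "motion": [0,0,0.00024,0,0,0.05,-1]
}}

```text
time: 10.3
tcp_pos: [0.6263, -0.1189, 0.1061]
orientation: [3.142, 0.001, 1.538]
force: [-1.0, -5.2, 2.6]
finger_gap: 0.0348
```

```bash
python3 s.py
```

```text
t 10.30 a 2.247 z 0.1061 F [-0.997 -5.192  2.618] Tz 0.041  0.054 xyT [-0.703  0.244]
```

Request:
{"fn": "jog_arm", "kwargs": {
  "motion": [0,0,0.00024,0,0,0.05,-1]
}}

```text
time: 10.38
tcp_pos: [0.6263, -0.1189, 0.1059]
orientation: [3.142, 0.001, 1.488]
force: [-2.4, -4.3, 2.1]
finger_gap: 0.0348
```

```bash
python3 s.py
```

```text
t 10.38 a 2.297 z 0.1059 F [-2.38  -4.305  2.064] Tz 0.104  0.114 xyT [-0.708  0.335]
```

Request:
{"fn": "jog_arm", "kwargs": {
  "motion": [0,0,0.0001,0,0,0.05,-1]
}}

```text
time: 10.47
tcp_pos: [0.6262, -0.1189, 0.1056]
orientation: [-3.142, 0.001, 1.438]
force: [-1.2, -4.3, 1.8]
finger_gap: 0.0347
```

```bash
python3 s.py
```

```text
t 10.47 a 2.347 z 0.1056 F [-1.158 -4.292  1.774] Tz 0.061  0.069 xyT [-0.73   0.249]
```

Request:
{"fn": "jog_arm", "kwargs": {
  "motion": [0,0,0.00024,0,0,0.05,-1]
}}

```text
time: 10.55
tcp_pos: [0.6262, -0.1189, 0.1054]
orientation: [-3.142, 0.001, 1.388]
force: [-1.9, -3.6, 2.1]
finger_gap: 0.0349
```

```bash
python3 s.py
```

```text
t 10.55 a 2.397 z 0.1054 F [-1.857 -3.57   2.137] Tz 0.148  0.158 xyT [-0.699  0.322]
```

Request:
{"fn": "jog_arm", "kwargs": {
  "motion": [0,0,0.00024,0,0,0.05,-1]
}}

```text
time: 10.63
tcp_pos: [0.6261, -0.1189, 0.1052]
orientation: [-3.142, 0.001, 1.338]
force: [-1.9, -4.5, 2.0]
finger_gap: 0.0348
```

```bash
python3 s.py
```

```text
t 10.63 a 2.447 z 0.1052 F [-1.859 -4.495  1.979] Tz 0.079  0.089 xyT [-0.701  0.333]
```

Request:
{"fn": "jog_arm", "kwargs": {
  "motion": [0,0,0.00024,0,0,0.05,-1]
}}

```text
time: 10.72
tcp_pos: [0.6261, -0.1189, 0.105]
orientation: [-3.141, 0.001, 1.288]
force: [-2.4, -4.2, 3.4]
finger_gap: 0.0351
```

```bash
python3 s.py
```

```text
t 10.72 a 2.497 z 0.1050 F [-2.402 -4.169  3.433] Tz 0.140  0.157 xyT [-0.649  0.36 ]
```

Request:
{"fn": "jog_arm", "kwargs": {
  "motion": [0,0,0.00024,0,0,0.05,-1]
}}

```text
time: 10.8
tcp_pos: [0.6261, -0.1189, 0.1047]
orientation: [-3.141, 0.001, 1.238]
force: [-2.8, -2.9, 2.8]
finger_gap: 0.035
```

```bash
python3 s.py
```

```text
t 10.80 a 2.547 z 0.1047 F [-2.767 -2.873  2.753] Tz 0.187  0.200 xyT [-0.7    0.417]
```

Request:
{"fn": "jog_arm", "kwargs": {
  "motion": [0,0,0.00024,0,0,0.05,-1]
}}

```text
time: 10.88
tcp_pos: [0.6261, -0.1189, 0.1045]
orientation: [-3.141, 0.001, 1.188]
force: [-2.7, -3.6, 3.1]
finger_gap: 0.0347
```

```bash
python3 s.py
```

```text
t 10.88 a 2.597 z 0.1045 F [-2.749 -3.577  3.109] Tz 0.155  0.170 xyT [-0.627  0.48 ]
```

Torque may be rising; smaller steps for averaging.

Request:
{"fn": "jog_arm", "kwargs": {
  "motion": [0,0,7e-05,0,0,0.015,-1]
}}

```text
time: 10.97
tcp_pos: [0.6261, -0.1188, 0.1044]
orientation: [-3.141, 0.001, 1.173]
force: [-2.8, -4.6, 3.5]
finger_gap: 0.035
```

```bash
python3 s.py
```

```text
t 10.97 a 2.613 z 0.1044 F [-2.784 -4.576  3.505] Tz 0.116  0.133 xyT [-0.789  0.471]
```

Request:
{"fn": "jog_arm", "kwargs": {
  "motion": [0,0,7e-05,0,0,0.015,-1]
}}

```text
time: 11.05
tcp_pos: [0.626, -0.1188, 0.1043]
orientation: [-3.141, 0.001, 1.16]
force: [-3.8, -4.7, 3.6]
finger_gap: 0.0353
```

```bash
python3 s.py
```

```text
t 11.05 a 2.626 z 0.1043 F [-3.819 -4.674  3.619] Tz 0.136  0.153 xyT [-0.743  0.491]
```

Request:
{"fn": "jog_arm", "kwargs": {
  "motion": [0,0,7e-05,0,0,0.015,-1]
}}

```text
time: 11.13
tcp_pos: [0.626, -0.1189, 0.1043]
orientation: [-3.141, 0.001, 1.145]
force: [-3.5, -4.1, 4.0]
finger_gap: 0.0351
```

```bash
python3 s.py
```

```text
t 11.13 a 2.641 z 0.1043 F [-3.545 -4.051  3.973] Tz 0.153  0.172 xyT [-0.72   0.465]
```

Request:
{"fn": "jog_arm", "kwargs": {
  "motion": [0,0,7e-05,0,0,0.015,-1]
}}

```text
time: 11.22
tcp_pos: [0.626, -0.1188, 0.1042]
orientation: [-3.141, 0.001, 1.13]
force: [-2.8, -4.9, 4.7]
finger_gap: 0.0344
```

```bash
python3 s.py
```

```text
t 11.22 a 2.656 z 0.1042 F [-2.78  -4.875  4.682] Tz 0.209  0.232 xyT [-0.763  0.481]
```

Request:
{"fn": "jog_arm", "kwargs": {
  "motion": [0,0,7e-05,0,0,0.015,-1]
}}

```text
time: 11.3
tcp_pos: [0.626, -0.1188, 0.1042]
orientation: [-3.141, 0.001, 1.115]
force: [-3.4, -4.6, 3.7]
finger_gap: 0.0347
```

```bash
python3 s.py
```

```text
t 11.30 a 2.671 z 0.1042 F [-3.408 -4.577  3.665] Tz 0.214  0.231 xyT [-0.691  0.498]
```

Request:
{"fn": "jog_arm", "kwargs": {
  "motion": [0,0,7e-05,0,0,0.015,-1]
}}

```text
time: 11.38
tcp_pos: [0.626, -0.1188, 0.1041]
orientation: [-3.141, 0.001, 1.1]
force: [-1.9, -4.8, 3.4]
finger_gap: 0.0348
```

```bash
python3 s.py
```

```text
t 11.38 a 2.686 z 0.1041 F [-1.933 -4.817  3.428] Tz 0.180  0.197 xyT [-0.721  0.527]
```

```bash
cat > fit.py <<'E'
import numpy as np
a=np.array([2.044,2.097,2.147,2.197,2.247,2.297,2.347,2.397,2.447,2.497,2.547,2.597,2.613,2.626,2.641,2.656,2.671,2.686])
y=np.array([.130,.136,.110,.154,.054,.114,.069,.158,.089,.157,.2,.17,.133,.153,.172,.232,.231,.197])
for a0 in np.arange(2.1,2.7,.05):
    r=.229*np.maximum(a-a0,0); b=(y-r).mean(); b=(b*len(a)/.03**2+.12/.01**2)/(len(a)/.03**2+1/.01**2)
    e=y-r-b;print("%.2f b %.3f chi2 %.1f F %.1f"%(a0,b,(e**2).sum()/.032**2+((b-.12)/.01)**2,(2.686-a0)*47.7))
E
python3 fit.py
```

```text
2.10 b 0.087 chi2 44.9 F 28.0
2.15 b 0.094 chi2 36.7 F 25.6
2.20 b 0.101 chi2 29.9 F 23.2
2.25 b 0.106 chi2 23.8 F 20.8
2.30 b 0.112 chi2 20.6 F 18.4
2.35 b 0.117 chi2 19.3 F 16.0
2.40 b 0.122 chi2 20.6 F 13.6
2.45 b 0.126 chi2 22.9 F 11.3
2.50 b 0.130 chi2 27.6 F 8.9
2.55 b 0.133 chi2 33.1 F 6.5
2.60 b 0.136 chi2 38.5 F 4.1
2.65 b 0.138 chi2 44.1 F 1.7
2.70 b 0.138 chi2 46.1 F -0.7
```

Fit: contact at ~2.36 rad, about 16 N now. Backing off ~0.1 rad while reading the reverse torque (−0.12 + 0.0048·F) as an independent check.

Request:
{"fn": "jog_arm", "kwargs": {
  "motion": [0,0,-0.0003,0,0,-0.02,-1]
}}

```text
time: 11.47
tcp_pos: [0.626, -0.1188, 0.1042]
orientation: [-3.141, 0.001, 1.119]
force: [-2.4, -5.0, 0.3]
finger_gap: 0.0348
```

```bash
python3 s.py
```

```text
t 11.47 a 2.666 z 0.1042 F [-2.375 -5.034  0.321] Tz 0.035  0.036 xyT [-0.812  0.303]
```

Request:
{"fn": "jog_arm", "kwargs": {
  "motion": [0,0,-0.0001,0,0,-0.02,-1]
}}

```text
time: 11.55
tcp_pos: [0.626, -0.1188, 0.1043]
orientation: [-3.141, 0.001, 1.141]
force: [-2.9, -4.9, 1.6]
finger_gap: 0.0347
```

```bash
python3 s.py
```

```text
t 11.55 a 2.644 z 0.1043 F [-2.924 -4.87   1.618] Tz -0.091  -0.083 xyT [-0.743  0.402]
```

Request:
{"fn": "jog_arm", "kwargs": {
  "motion": [0,0,-0.0001,0,0,-0.015,-1]
}}

```text
time: 11.63
tcp_pos: [0.626, -0.1188, 0.1043]
orientation: [-3.141, 0.001, 1.156]
force: [-1.8, -5.2, 0.8]
finger_gap: 0.0345
```

```bash
python3 s.py
```

```text
t 11.63 a 2.629 z 0.1043 F [-1.757 -5.179  0.817] Tz -0.094  -0.090 xyT [-0.745  0.331]
```

Request:
{"fn": "jog_arm", "kwargs": {
  "motion": [0,0,-0.0001,0,0,-0.015,-1]
}}

```text
time: 11.72
tcp_pos: [0.626, -0.1188, 0.1044]
orientation: [-3.141, 0.001, 1.171]
force: [-1.8, -4.7, 1.6]
finger_gap: 0.0345
```

```bash
python3 s.py
```

```text
t 11.72 a 2.614 z 0.1044 F [-1.821 -4.748  1.576] Tz -0.053  -0.045 xyT [-0.775  0.336]
```

Request:
{"fn": "jog_arm", "kwargs": {
  "motion": [0,0,-0.0001,0,0,-0.015,-1]
}}

```text
time: 11.8
tcp_pos: [0.626, -0.1188, 0.1045]
orientation: [-3.141, 0.001, 1.186]
force: [-0.9, -4.6, 1.1]
finger_gap: 0.0348
```

```bash
python3 s.py
```

```text
t 11.80 a 2.599 z 0.1045 F [-0.865 -4.645  1.118] Tz -0.035  -0.030 xyT [-0.819  0.318]
```

Request:
{"fn": "jog_arm", "kwargs": {
  "motion": [0,0,-0.0001,0,0,-0.015,-1]
}}

```text
time: 11.88
tcp_pos: [0.626, -0.1188, 0.1046]
orientation: [-3.141, 0.001, 1.201]
force: [-1.7, -5.7, 0.9]
finger_gap: 0.0348
```

```bash
python3 s.py
```

```text
t 11.88 a 2.584 z 0.1046 F [-1.658 -5.674  0.939] Tz -0.092  -0.087 xyT [-0.719  0.279]
```

Reverse mean −0.067 at 2.614 rad gives ≈ 11 N there, consistent with the forward fit (12 N). Now at 2.584 (≈ 10 N): go forward 0.04 to ≈ 12 N, then release.

Request:
{"fn": "jog_arm", "kwargs": {
  "motion": [0,0,0.0001,0,0,0.02,-1,0,0,0.0001,0,0,0.02,-1,0,0,0,0,0,0,-1,0,0,0,0,0,0,-1,0,0,0,0,0,0,-1]
}}

```text
time: 12.3
tcp_pos: [0.626, -0.1188, 0.1044]
orientation: [-3.141, 0.001, 1.16]
force: [-1.8, -4.5, 1.0]
finger_gap: 0.0346
```

```bash
python3 s.py
```

```text
t 12.30 a 2.625 z 0.1044 F [-1.785 -4.524  0.984] Tz -0.019  -0.014 xyT [-0.72   0.342]
```

Request:
{"fn": "jog_arm", "kwargs": {
  "motion": [0,0,0,0,0,0,0.2,0,0,0,0,0,0,1,0,0,0,0,0,0,1,0,0,0,0,0,0,1,0,0,0,0,0,0,1,0,0,0,0,0,0,1,0,0,0,0,0,0,1]
}}

```text
time: 12.88
tcp_pos: [0.6264, -0.1181, 0.1046]
orientation: [3.142, -0.0, 1.157]
force: [0.0, 0.7, -0.9]
finger_gap: 0.0856
```

Request:
{"fn": "jog_arm", "kwargs": {
  "motion": [0,0,-0.01,0,0,0,1,0,0,-0.025,0,0,0,1,0,0,-0.025,0,0,0,1,0,0,-0.025,0,0,0,1,0,0,-0.025,0,0,0,1,0,0,0,0,0,0,1]
}}

```text
time: 13.38
tcp_pos: [0.6293, -0.119, 0.2227]
orientation: [3.131, -0.002, 1.157]
force: [0.8, -0.1, 1.3]
finger_gap: 0.0852
```

Run:
```python
from h import *
o=get_obs();print(o)
p=camera_params("wrist");w=capture("wrist");s=capture("scene")
for h in(.147-.0125,):
  print(proj("wrist",(.6258,-.1181,h),p))
print(proj("wrist",(.5317,-.1035,.07),p))
s=cv2.resize(s[140:290,180:350],(476,420),interpolation=cv2.INTER_CUBIC)
cv2.imwrite("pics/w4.png",cv2.resize(np.hstack([s,w]),(800,324)))
```

```text
{'time': 13.3833, 'q': array([-2.67008674e-01,  2.32528340e-01,  1.38932625e+00,  3.46150828e-05,
        1.50928797e+00,  1.46662084e-01]), 'dq': array([-1.09554810e-03,  2.65183278e-02,  4.90176544e-02,  2.77174696e-04,
       -6.82135175e-02, -3.51791209e-05]), 'joint_efforts': array([-6.43117516e-02, -5.52657545e+01, -4.39204323e+01, -1.14073057e-02,
        1.20668281e+00,  1.27035568e-03]), 'tcp_pos': array([ 0.62929218, -0.11904278,  0.2227232 ]), 'orientation': array([ 3.13125979e+00, -1.56131593e-03,  1.15713169e+00]), 'force': array([ 0.8189662 , -0.14432381,  1.33872232]), 'ft_torque': array([ 0.0254175 ,  0.0157497 , -0.03035159]), 'finger_gap': 0.085181507095278}
[272.75605809 211.0704389 ]
[162.91764683 216.26059903]
```

View pics/w4.png

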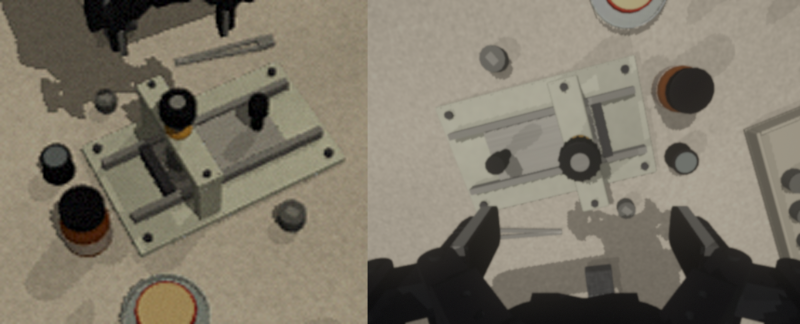

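```bash
python3 -c "
from bench import *
print(sign_off(),get_obs()['time'])"
```

```text
the job is handed in; nothing more can be done
the job is handed in; nothing more can be done
```

The specimen is clamped under the bridge and the job is handed in; it finished about 13.4 s in, well inside the 72 s limit. The sign-off gives no verdict, so the final force is my estimate.

- **Carriage:** I pushed it home with closed fingers until the push force jumped to about 9 N at the expected stop position. The last wrist picture put the handle within a few pixels of where it should be when home. The arm was still settling when I took it.
- **Knob:** I gripped it and turned it clockwise about 2.69 rad, sinking with it. The torque fit put foot contact at about 2.36 rad. I then backed off to 2.58 rad and came forward again to about 2.62 rad.
- **Foot force:** I estimate about 12 N, give or take 3 N. The torque while tightening suggested about 12 N, and the torque while backing off suggested about 11 N at nearly the same angle. The torque readings are noisy, about 0.03 N m each, and readings taken at rest were no use because of friction.
- **End state:** The gripper is open about 90 mm above the knob and touches nothing. No bystander looked moved or tipped in the last pictures. I did not see the specimen itself after clamping, because the bridge and knob hide it.

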